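Charge the grinding ball into the blue-necked sample bottle

TASK

Pick up the steel scoop by its blue upright grip and, still level, rest its lipped spout just inside the mouth of the blue-necked bottle; then, with the lip staying in the mouth, tip the scoop so that the grinding ball in it rolls into the bottle. Stand the scoop back upright on the bench and let go; leave the yellow-necked bottle where it is, and do not knock the bottles over.

Things in the scene. Friction and masses are not known exactly. Their poses are not given: they have to be found in the camera images.
- scoop: Loose steel scoop, 0.14 kg. Origin: mid underside of its flat foot; +x to the spout, +z up. Tray x -37 to +30 mm, 42 wide, walls 38 high; foot ends at x = +32. Blue upright grip block behind it, centred at x = -65 mm: 26 along x, 12 thick along y (pinch across y), top 70 mm up, 14 mm clear of the back wall. Tray floor rises 15 degrees to the spout: tip 35 to 40 degrees spout-down to empty it.
- scoop_lip (a point): Tip of the scoop's lip, at (86, 0, 6) mm in the scoop's frame and with its axes. The spout, open channel 26 mm wide, 2 mm sheet, leaves the tray 24 mm above the foot's level, runs slightly down to 18 mm at x = +72, then turns down 40 degrees to this tip. So the tip reaches about 10 mm below a rim while the scoop is level.
- blue_bottle: Loose open white plastic bottle with blue shoulder and neck, 0.35 kg, 100 mm high; the one to fill. Origin: centre of its underside, +z up its axis. Body 72 mm across to 70 mm high; neck 53 mm across outside from 82 mm up to the rim at 100 mm; mouth 46 mm across inside. It may stand in either of two places.
- yellow_bottle: Same bottle, same size and origin, with yellow shoulder and neck: leave it alone. The two stand at least 110 mm apart, centre to centre.
- ball_center (a point): Centre of the steel grinding ball, 15 mm across, 14 g, lying at the back of the scoop's tray. It rolls freely: carry the scoop level and smoothly. Other bench clutter stays at least 60 mm clear of the scoop and both bottles and is lower than 150 mm near them.
Things that resemble listed ones, but are neither listed nor needed, are in the scene too. Several things have the shape of the scoop; the one meant has the colours described above. Leave any turquoise look-alike of the blue_bottle alone.

How it is judged:
On the way, in this order (a step that is already met when the one before it is completed fails the run):
1. the scoop, still level and with the ball in it, has its lip inside the mouth of the blue-necked bottle (z of scoop_lip in the frame of blue_bottle between 0.06 and 0.1 m and horizontal distance between scoop_lip and blue_bottle below 0.022 m and angle between scoop's own z axis and vertical below 0.26 rad and distance between ball_center and scoop below 0.05 m), for 0.2 s.
2. the ball is in the blue-necked bottle while the lip is still in its mouth (z of ball_center in the frame of blue_bottle between 0 and 0.06 m and horizontal distance between ball_center and blue_bottle below 0.034 m and z of scoop_lip in the frame of blue_bottle below 0.108 m and horizontal distance between scoop_lip and blue_bottle below 0.025 m), for 0.05 s.
At the end, for the whole second after the job is handed in: The ball lies inside the blue-necked bottle (below 60 mm of its height), which stands upright on the bench within 10 degrees; the scoop stands on its foot on the bench (within 10 mm and 10 degrees), released and at rest (z of ball_center in the frame of blue_bottle between 0 and 0.06 m and horizontal distance between ball_center and blue_bottle below 0.034 m and angle between each of blue_bottle, scoop's own z axis and vertical below 0.17 rad and height (world z) of each of blue_bottle, scoop below 0.01 m and height (world z) of scoop above -0.01 m and linear speed of scoop below 0.03 m/s); the robot touches nothing.
It fails at once if a bottle is tipped by more than 25 degrees (angle between any of blue_bottle, yellow_bottle's own z axis and vertical above 0.44 rad).
It fails at once if the yellow-necked bottle is pushed more than 30 mm from its place (distance of yellow_bottle from where it was at the start of the episode above 0.03 m).
It also fails if it takes over 64 s, if anything falls off the work surface, if the arm or the gripper's body presses on something with over 40 N, if the wrist force passes 120 N, or if a joint passes its speed limit or range.

ROBOT

A 7-joint arm with a two-finger parallel gripper is mounted at the origin on the work surface. World frame = base frame: x ahead of the robot, y to its left, z up, the work surface at z = 0. Lengths are in m, angles in rad, forces in N, time in s.
With the tool pointing down it reaches from about 0.425 to 0.875 m from the base axis. Payload 4.7 kg.
Tool frame: the origin (TCP) lies at the very end of the fingers, on their centre line; the grasp point (between the pads) lies 19 mm behind it; z points along the fingers, y is the line along which they close (so a half turn about z gives the same grasp; the last joint's range is limited). The gripper opens to 87 mm and grips with 3 to 60 N. Pads are 19 mm wide; open, the fingers measure 117 mm over their backs; the gripper's body (75 mm by 190 mm) begins 51 mm behind the grasp point.
Start: joints at [1.254, 0.321, -0.07, 1.45, 0.023, 1.371, -0.057], TCP at [0.211, -0.615, 0.223] pointing down, gripper open.
Joint ranges: [-2.86, 2.86], [-0.3, 2.09], [-1.38, 1.24], [0.06, 2.45], [-1.56, 4.7], [0.09, 2.05], [-2.69, 2.69]. Speed limits (rad/s): [2.57, 2.57, 3.14, 3.14, 3.14, 3.14, 3.14].

INTERFACE

Orientations are given as a rotation vector (axis times angle).
In Python, from bench import ctrl, imaging, ticket gives the robot as it stands.
- The arm moves only by the tool jog_arm, never from a script. Its argument "rows" is text: rows parted by semicolons, each of 7 numbers parted by spaces: the shift along the tool's x, y, z in cm, then the turn, a rotation vector about the tool's x, y, z in rad, then the closure, from -1 (fully open) to 1 (shut), so that 0 is half open. A call has 1 to 5 rows; each row shifts and turns the commanded pose from where the row before left it, along the tool's axes as they then stand; what a row does not reach is not made up. A row lasts 1/8 s, in which the tool goes at most 62.5 mm and 10.7 degrees, less where a joint would pass 70% of its speed; a pose out of reach is approached as far as the arm can. A call with a gripper value outside its range is refused whole. The fingers move at their own pace and stop on an object; "force" is the grip in N (left out, the last holds). Time passes only in rows, so rows that do not move let the fingers close. It gives the time, the measured TCP pose, the force, the opening and the grip force at its end, in the units of the state.
- ctrl.get_state(): the state, without advancing time (a new reading comes with each control period).
- imaging.get_image(name): name is "scene" or "top" or "wrist"; returns a dict with "img" (384x512x3 uint8, blue, green, red), "vertical_fov" (degrees; the focal length in pixels is half the picture's height over the tangent of half this angle, whatever the lens; pixels are square), "cx", "cy" (the principal point, pixels), "origin" and "orientation" of the camera in the world. Camera axes: x right, y down, z forward; pixel columns grow to the right and rows downward; lengths in m; the calibration is good to about 2 mm. A picture is of the moment at which its call begins. There is no depth.
- ticket.close_job(): hands the job in; it is judged then, once.
The state is a dict: "time": time; "joint_positions": joint angles; "qd": joint speeds; "joint_torque": joint torques, N m; "position": TCP position; "tool_rot": TCP orientation; "ft_force": force on the tool from outside, world axes, zero at the start; "torque": the same for the moment, N m; "grip_width": opening from 0.0 (shut) to 1.0 (fully open); "grip_force": force on a finger pad.
Only numpy, scipy, OpenCV 4.12 (cv2) and the standard library are available. Lean on these libraries where they do the work, as an engineer would, in place of code of your own. Each camera call takes 0.05 s, during which the arm holds its last target. There are 200 camera calls.

## Working session

There is one attempt and no reset: what is moved stays moved. The work goes in short steps, Python scripts to look and compute and a tool call to move; the robot and the scene stay as the last step left them, time stands still between calls to the robot, and variables do not carry over. Pictures are saved under pics/ and viewed, at most 10 in all, crops included, and the job is handed in when it is done.

Besides the shell and the picture viewer there is one more tool, called after "Call:" by a JSON object that holds its "api" and its "payload". jog_arm: Moves the arm, as the interface text tells. Its arguments: {"type":"object","properties":{"rows":{"type":"string"},"force":{"type":"number"}},"required":["rows"]}

```bash
mkdir -p pics; cat > h.py <<'E'
import numpy as np, cv2
from scipy.spatial.transform import Rotation as R
from bench import ctrl, imaging, ticket
def cam(n):
    d=imaging.get_image(n); o=np.array(d["orientation"],float)
    d["R"]=(R.from_rotvec(o).as_matrix() if o.size==3 else (o if o.shape==(3,3) else R.from_quat(o).as_matrix()))
    d["f"]=d["img"].shape[0]/2/np.tan(np.radians(d["vertical_fov"])/2); return d
def ray(d,u,v): return d["R"]@np.array([(u-d["cx"])/d["f"],(v-d["cy"])/d["f"],1])
def onz(d,u,v,z):
    r=ray(d,u,v); o=np.array(d["origin"]); return o+r*(z-o[2])/r[2]
def proj(d,p):
    c=d["R"].T@(np.array(p)-d["origin"]); return c[:2]/c[2]*d["f"]+[d["cx"],d["cy"]]
E
python3 - <<'E'
from h import *
import pickle
D={n:cam(n) for n in("scene","top")}
pickle.dump(D,open("d0.pkl","wb"))
for n,d in D.items(): print(n,d["origin"],d["orientation"],d["f"],d["cx"],d["cy"],{k for k in d})
cv2.imwrite("pics/s0.png",D["scene"]["img"]);cv2.imwrite("pics/t0.png",cv2.resize(D["top"]["img"],(800,600)))
print(ctrl.get_state())
E
```

```text
scene [ 1.21173921 -0.36158415  0.58024588] [-1.88043144 -1.17662451  0.66694508] 438.9259813441158 252.5253342981226 187.3482293786847 {'orientation', 'cx', 'img', 'origin', 'cy', 'f', 'R', 'vertical_fov'}
top [ 0.38529302 -0.02522899  0.84891033] [-2.13022761  2.14303071 -0.1140611 ] 433.0555165088384 256.47594268245115 191.23344905041594 {'orientation', 'cx', 'img', 'origin', 'cy', 'f', 'R', 'vertical_fov'}
{'time': 0.1, 'joint_positions': array([ 1.25412174,  0.32173666, -0.07005968,  1.45153569,  0.02264931,
        1.37077094, -0.05688139]), 'qd': array([ 0.000342  , -0.00170628, -0.00182556, -0.00135247, -0.00046149,
        0.00036653,  0.00034597]), 'joint_torque': array([-5.85068465e-04, -4.92571807e+01, -4.06141123e-01, -3.13399351e+01,
       -6.42345124e-02,  3.95269110e-02,  1.18883095e-04]), 'position': array([ 0.2108729 , -0.61434055,  0.22158731]), 'tool_rot': array([-3.09712631e+00, -5.16998484e-01,  6.56538289e-04]), 'ft_force': array([ 0.37458347, -0.25943533, -0.83737381]), 'torque': array([-0.05129774,  0.07496562,  0.01963825]), 'grip_force': 0.0, 'grip_width': 1.0011388046100913}
```

View pics/t0.png

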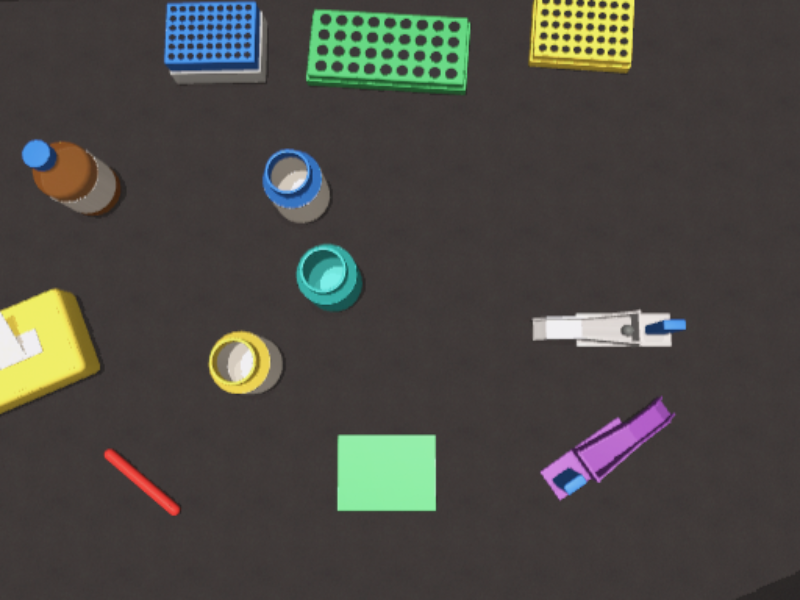

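View pics/s0.png

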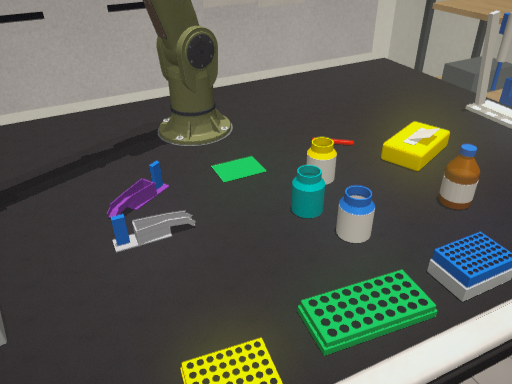

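The top view (800 px) has two scoop shapes. The one at (610,328) is bare steel with a blue grip and the ball at (628,330), so it is the one meant. The one at (610,450) is purple. There are three bottles. The one at (290,172) has a blue neck on a white body and is the one to fill. The turquoise look-alike is at (328,272) and the yellow-necked bottle at (240,360). I'll confirm in one crop.

```bash
python3 - <<'E'
from h import *
import pickle
D=pickle.load(open("d0.pkl","rb"));t=D["top"]["img"];s=D["scene"]["img"]
a=cv2.resize(t[190:230,330:450],(800,267),interpolation=cv2.INTER_CUBIC)   # x6.667
b=cv2.resize(t[85:145,160:220],(330,330),interpolation=cv2.INTER_CUBIC)    # x5.5
c=cv2.resize(s[200:255,105:183],(470,330),interpolation=cv2.INTER_CUBIC)   # x6
cv2.imwrite("pics/c0.png",np.vstack([a,np.hstack([b,c])]))
d=D["top"]
for z,u,v in [(.1,185,110),(.1,207,174),(.1,150,229),(0,392,210)]: print(onz(d,u,v,z))
E
```

```text
[0.63712721 0.12535483 0.1       ]
[0.51969083 0.08418569 0.1       ]
[0.4235489  0.18254728 0.1       ]
[ 0.46302782 -0.26409144  0.        ]
```

View pics/c0.png

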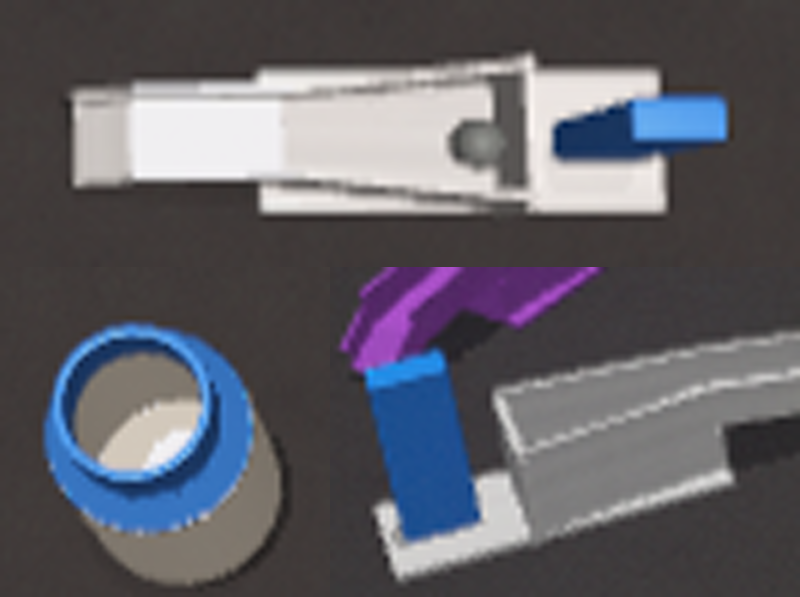

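```bash
python3 - <<'E'
from h import *
import pickle
D=pickle.load(open("d0.pkl","rb"));d=D["top"]
P=lambda x,y,z: onz(d,330+(x+.5)/6.667-.5,190+(y+.5)/6.667-.5,z)
g=P(679.5,118.5,.07); l=P(73,138,.006)
c=[P(258,69,.002),P(260,212,.002),P(666,213,.002),P(660,68,.002)]
print("grip",g,"lip",l,"dist",np.linalg.norm((g-l)[:2]),"want .151"); print(np.round(c,4))
yaw=np.arctan2(*(l-g)[[1,0]]); f=(c[0]+c[1]-c[2]-c[3])/2;print("yaw",yaw,"yaw foot",np.arctan2(f[1],f[0]),np.linalg.norm(f))
print("rim",onz(d,160+135/5.5-.5,85+136/5.5-.5,.1))
s=D["scene"]
for p in [g,l]: print("scene",proj(s,p), (proj(s,p)-[105,200])*6+[330,267])
st=ctrl.get_state();Rm=R.from_rotvec(st["tool_rot"]).as_matrix();print(np.round(Rm,3))
E
```

```text
grip [ 0.46089309 -0.31448455  0.07      ] lip [ 0.46261378 -0.16329497  0.006     ] dist 0.15119937562419455 want .151
[[ 0.4829 -0.2185  0.002 ]
 [ 0.441  -0.2174  0.002 ]
 [ 0.44   -0.3343  0.002 ]
 [ 0.4823 -0.335   0.002 ]]
yaw 1.5594158281512813 yaw foot 1.5641040890363789 0.11665470865712134
rim [0.63859509 0.12711208 0.1       ]
scene [116.31216251 216.33510564] [397.87297506 365.01063385]
scene [192.49183107 221.83287262] [854.95098641 397.99723569]
[[ 0.946  0.325 -0.001]
 [ 0.325 -0.946  0.002]
 [-0.    -0.002 -1.   ]]
```

Call:
{"api": "jog_arm", "payload": {"rows": "0 0 0 0 0 -0.154 -1; 0 0 0 0 0 -0.154 -1; 0 0 0 0 0 -0.154 -1; 0 0 0 0 0 -0.154 -1"}}

```text
time: 0.6
position: [0.2109, -0.6145, 0.2219]
tool_rot: [-2.791, -1.439, -0.0]
ft_force: [-0.7, -1.0, 0.2]
grip_width: 0.998
grip_force: 0.0
```

Call:
{"api": "jog_arm", "payload": {"rows": "0 0 0 0 0 -0.154 -1; 0 0 0 0 0 -0.154 -1; 0 0 0 0 0 -0.154 -1; 0 0 0 0 0 -0.154 -1"}}

```text
time: 1.1
position: [0.2109, -0.6145, 0.2219]
tool_rot: [-2.224, -2.217, -0.001]
ft_force: [0.1, 0.1, -0.2]
grip_width: 0.998
grip_force: 0.0
```

Call:
{"api": "jog_arm", "payload": {"rows": "3.8 3.1 0.9 0 0 0 -1; 3.8 3.1 0.9 0 0 0 -1; 3.8 3.1 0.9 0 0 0 -1; 3.8 3.1 0.9 0 0 0 -1"}}

```text
time: 1.6
position: [0.337, -0.4623, 0.1859]
tool_rot: [-2.23, -2.212, 0.0]
ft_force: [1.0, -0.6, -0.1]
grip_width: 1.0
grip_force: 0.0
```

Call:
{"api": "jog_arm", "payload": {"rows": "3.8 3.1 0.9 0 0 0 -1; 3.8 3.1 0.9 0 0 0 -1; 3.8 3.1 0.9 0 0 0 -1; 3.8 3.1 0.9 0 0 0 -1; 0 0 0 0 0 0 -1"}}

```text
time: 2.22
position: [0.464, -0.3076, 0.1496]
tool_rot: [-2.22, -2.22, -0.003]
ft_force: [0.0, -0.7, -0.5]
grip_width: 1.004
grip_force: 0.0
```

```bash
cat >> h.py <<'E'
def to(p,Rt):  # remaining shift (cm, tool axes) and turn from current pose to target
    s=ctrl.get_state();A=R.from_rotvec(s["tool_rot"])
    print("t",s["time"],"pos",np.round(s["position"],4),"shift cm",np.round(A.inv().apply(np.array(p)-s["position"])*100,2),"turn",np.round((A.inv()*Rt).as_rotvec(),3),"F",np.round(s["ft_force"],1),"grip",s["grip_width"]*87,s["grip_force"],"j",np.round(s["joint_positions"],2))
def down(yaw):
    c,s=np.cos(yaw),np.sin(yaw);return R.from_matrix(np.array([[c,s,0],[s,-c,0],[0,0,-1]]))
E
python3 -c "
from h import *
to([.461,-.3145,.032],down(1.561))"
```

```text
t 2.225 pos [ 0.464  -0.3076  0.1496] shift cm [-0.73 -0.3  11.76] turn [-0.    -0.003  0.01 ] F [ 0.  -0.7 -0.5] grip 87.33143697964901 0.0 j [ 0.97  0.21 -0.48  1.77  0.1   1.2   0.46]
```

Call:
{"api": "jog_arm", "payload": {"rows": "-0.7 -0.3 3 0 0 0.01 -1; 0 0 3 0 0 0 -1; 0 0 3 0 0 0 -1; 0 0 2.7 0 0 0 -1; 0 0 0 0 0 0 -1", "force": 45}}

```text
time: 2.85
position: [0.4559, -0.3196, 0.0313]
tool_rot: [-2.239, -2.196, 0.002]
ft_force: [-0.6, 0.1, 0.3]
grip_width: 0.997
grip_force: 0.0
```

```bash
python3 -c "
from h import *
to([.461,-.3145,.032],down(1.561))
d=cam('wrist');cv2.imwrite('pics/w1.png',d['img'])
for p in [(.461,-.3145,.07),(.4545,-.3145,.07),(.4675,-.3145,.07)]: print(proj(d,p))"
```

```text
t 2.85 pos [ 0.4559 -0.3196  0.0313] shift cm [ 0.52  0.5  -0.07] turn [-0.005 -0.003 -0.009] F [-0.6  0.1  0.3] grip 86.75529949563179 0.0 j [ 0.95  0.34 -0.45  1.87  0.17  0.98  0.41]
[264.61564274 259.15919146]
[249.22196569 259.40079318]
[280.02342457 258.91736837]
```

View pics/w1.png

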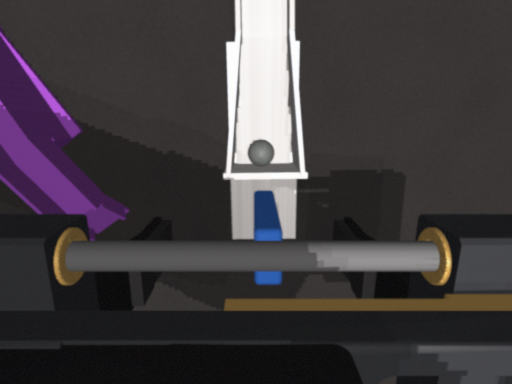

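The wrist view shows the grip's top at about (268,258), right of the middle between the fingers (about 253). This agrees with the measured offset of about 5 mm. I'll let the arm settle and then correct.

Call:
{"api": "jog_arm", "payload": {"rows": "0 0 0 0 0 0 -1; 0 0 0 0 0 0 -1"}}

```text
time: 3.15
position: [0.4592, -0.3205, 0.0349]
tool_rot: [2.24, 2.199, 0.0]
ft_force: [0.2, -0.1, -0.1]
grip_width: 0.998
grip_force: 0.0
```

```bash
python3 -c "
from h import *
to([.461,-.3145,.032],down(1.561))"
```

```text
t 3.15 pos [ 0.4592 -0.3205  0.0349] shift cm [0.6  0.17 0.29] turn [ 0.002  0.002 -0.008] F [ 0.2 -0.1 -0.1] grip 86.84711849167574 0.0 j [ 0.95  0.33 -0.45  1.87  0.17  0.98  0.41]
```

Call:
{"api": "jog_arm", "payload": {"rows": "0.5 0.25 0.1 0 0 -0.006 -1; 0 0 0 0 0 0 0.3; 0 0 0 0 0 0 1; 0 0 0 0 0 0 1; 0 0 0 0 0 0 1", "force": 45}}

```text
time: 3.78
position: [0.461, -0.3149, 0.0325]
tool_rot: [2.235, 2.208, -0.0]
ft_force: [-0.2, -0.4, 0.6]
grip_width: 0.632
grip_force: 0.0
```

Call:
{"api": "jog_arm", "payload": {"rows": "0 0 0 0 0 0 1; 0 0 0 0 0 0 1; 0 0 0 0 0 0 1; 0 0 0 0 0 0 1"}}

```text
time: 4.28
position: [0.4611, -0.3148, 0.0326]
tool_rot: [2.235, 2.208, -0.0]
ft_force: [-0.1, -0.6, 0.0]
grip_width: 0.172
grip_force: 0.7
```

```bash
python3 -c "
from h import *
import pickle
to([.461,-.3145,.032],down(1.561))
W=cam('wrist');T=cam('top');pickle.dump((W,T),open('d1.pkl','wb'))
to([.461,-.3145,.032],down(1.561))"
```

```text
t 4.275 pos [ 0.4611 -0.3148  0.0326] shift cm [ 0.03 -0.01  0.06] turn [ 0.     0.    -0.002] F [-0.1 -0.6  0. ] grip 14.992013708437335 0.7069928162942318 j [ 0.94  0.34 -0.45  1.87  0.18  0.97  0.4 ]
t 4.375 pos [ 0.4612 -0.3149  0.0326] shift cm [ 0.04 -0.02  0.06] turn [ 0.     0.    -0.002] F [ 0.6  0.2 -0.4] grip 11.787510409460264 44.95083138535847 j [ 0.94  0.34 -0.45  1.87  0.18  0.97  0.4 ]
```

Call:
{"api": "jog_arm", "payload": {"rows": "0 0 -0.5 0 0 0 1; 0 0 -1 0 0 0 1; 0 0 -1.5 0 0 0 1; 0 0 -2 0 0 0 1; 0 0 -2 0 0 0 1", "force": 50}}

```text
time: 5.0
position: [0.4613, -0.3149, 0.1043]
tool_rot: [2.234, 2.207, 0.0]
ft_force: [-0.1, -0.4, -2.0]
grip_width: 0.136
grip_force: 49.9
```

Call:
{"api": "jog_arm", "payload": {"rows": "0 0 -2 0 0 0 1; 0 0 -2 0 0 0 1; 0 0 -1.5 0 0 0 1; 0 0 -1 0 0 0 1; 0 0 -0.5 0 0 0 1"}}

```text
time: 5.62
position: [0.4611, -0.3149, 0.1731]
tool_rot: [2.234, 2.208, -0.0]
ft_force: [-0.3, 0.2, -1.2]
grip_width: 0.129
grip_force: 49.9
```

```bash
python3 -c "
from h import *
import pickle
to([.637,-.03,.170],down(1.561))
W=cam('wrist');S=cam('scene')
W0=pickle.load(open('d1.pkl','rb'))[0]
s=ctrl.get_state();p=s['position'];A=R.from_rotvec(s['tool_rot'])
cl=lambda P: A.apply(P)+p
print('scene pred grip top',proj(S,cl([0,0,-.0374])),'lip',proj(S,cl([.151,0,.0266])),'rim',proj(S,[.6386,.1271,.1]))
cv2.imwrite('pics/l.png',np.hstack([cv2.resize(np.vstack([W0['img'][:270:1,180:350],W['img'][:270,180:350]]),(189,600)),cv2.resize(S['img'][120:270,90:240],(600,600))]))
"
```

```text
t 5.625 pos [ 0.4611 -0.3149  0.1731] shift cm [28.7  17.25  0.31] turn [ 0.     0.    -0.002] F [-0.3  0.2 -1.2] grip 11.263433445343662 49.94976615824271 j [ 0.98  0.19 -0.48  1.74  0.09  1.24  0.47]
scene pred grip top [101.63237438 153.70103952] lip [185.76102026 165.90004745] rim [356.34667697 191.92075581]
```

View pics/l.png

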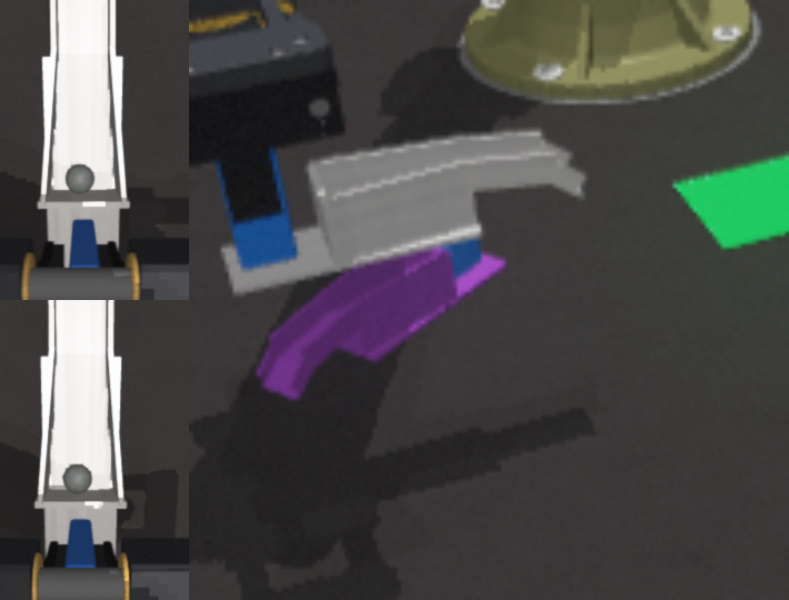

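The scoop hangs level and the ball sits at the back (crop (77,478)). The lip at crop (578,185) is scene pixel (187,166), which matches the prediction (186,166). Now I'll carry it over.

Call:
{"api": "jog_arm", "payload": {"rows": "0.66 0.4 0 0 0 0 1; 1.54 0.92 0 0 0 0 1; 2.2 1.32 0 0 0 0 1; 2.2 1.32 0 0 0 0 1; 2.2 1.32 0 0 0 0 1"}}

```text
time: 6.35
position: [0.5158, -0.2249, 0.1722]
tool_rot: [-2.232, -2.209, -0.001]
ft_force: [-0.3, 0.0, -1.9]
grip_width: 0.134
grip_force: 49.9
```

Call:
{"api": "jog_arm", "payload": {"rows": "2.2 1.32 0 0 0 0 1; 2.2 1.32 0 0 0 0 1; 2.2 1.32 0 0 0 0 1; 2.2 1.32 0 0 0 0 1; 2.2 1.32 0 0 0 0 1"}}

```text
time: 6.98
position: [0.5827, -0.1156, 0.1722]
tool_rot: [-2.232, -2.209, -0.0]
ft_force: [-0.5, -0.2, -2.3]
grip_width: 0.138
grip_force: 49.9
```

Call:
{"api": "jog_arm", "payload": {"rows": "2.2 1.32 0 0 0 0 1; 2.2 1.32 0 0 0 0 1; 2.2 1.32 0 0 0 0 1; 1.54 0.92 0 0 0 0 1; 0.66 0.4 0 0 0 0 1"}}

```text
time: 7.6
position: [0.6362, -0.0287, 0.1723]
tool_rot: [-2.231, -2.21, -0.0]
ft_force: [-0.4, -0.2, -1.5]
grip_width: 0.134
grip_force: 49.9
```

Call:
{"api": "jog_arm", "payload": {"rows": "0 0 0 0 0 0 1; 0 0 0 0 0 0 1"}}

```text
time: 7.85
position: [0.6358, -0.0322, 0.1724]
tool_rot: [2.236, 2.206, -0.002]
ft_force: [-0.5, -0.7, -1.2]
grip_width: 0.131
grip_force: 49.9
```

```bash
python3 -c "
from h import *
import pickle
to([.637,-.03,.1186],down(1.561))
S=cam('scene');T=cam('top');W=cam('wrist');pickle.dump((S,T,W),open('d2.pkl','wb'))
s=ctrl.get_state();p=s['position'];A=R.from_rotvec(s['tool_rot'])
L=A.apply([.151,0,.0266])+p
for d,n in((S,'scene'),(T,'top'),(W,'wrist')): print(n,'lip',proj(d,L),'rim',proj(d,[.6386,.1271,.1]))
a=cv2.resize(S['img'][120:250,260:390],(400,400),interpolation=cv2.INTER_CUBIC)
b=cv2.resize(T['img'][70:170,150:250],(400,400),interpolation=cv2.INTER_CUBIC)
c=cv2.resize(W['img'][:200],(512,200))
cv2.imwrite('pics/h.png',np.vstack([np.hstack([a,b]),np.pad(c,((0,0),(0,288),(0,0)))]))
"
```

```text
t 7.85 pos [ 0.6358 -0.0322  0.1724] shift cm [0.22 0.12 5.38] turn [-0.001  0.001 -0.004] F [-0.5 -0.7 -1.2] grip 11.419593277383406 49.94968098762911 j [ 0.5   0.39 -0.63  1.54  0.24  1.3  -0.17]
scene lip [355.25087825 172.78821632] rim [356.34667697 191.92075581]
top lip [183.49391184 100.81113391] rim [184.05217131 109.2245553 ]
wrist lip [252.97392049 -62.62697001] rim [253.76846748 -40.15255949]
```

View pics/h.png

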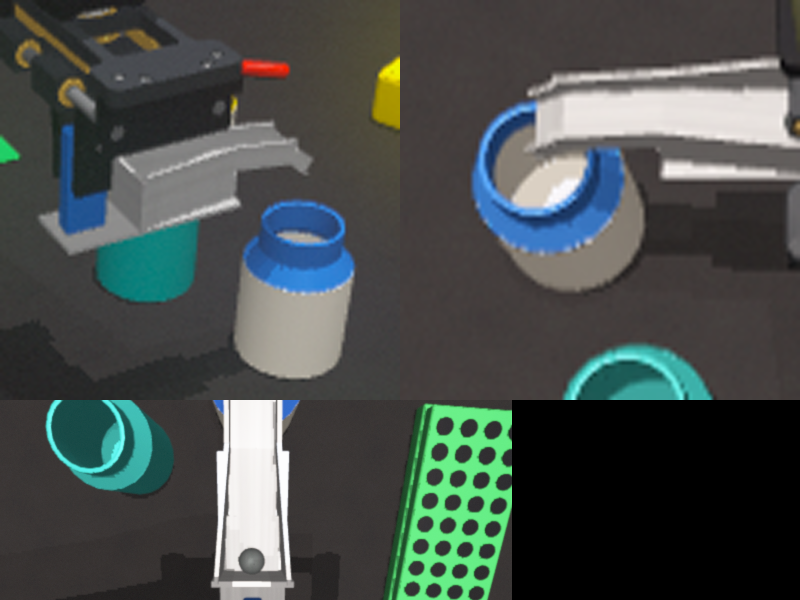

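In the hover view the spout points over the blue-necked mouth. The rim centre is at top (184.5,110) and scene (358,192), and the lip tip is at top (183,100.5). The ball is still at the back. Both cameras agree within a few mm, so I'll descend.

Call:
{"api": "jog_arm", "payload": {"rows": "0.1 0.1 0.5 0 0 0 1; 0 0 1 0 0 0 1; 0 0 1.2 0 0 0 1; 0 0 1.2 0 0 0 1; 0 0 0.8 0 0 0 1"}}

```text
time: 8.62
position: [0.6365, -0.0299, 0.1241]
tool_rot: [-2.234, -2.207, 0.002]
ft_force: [0.5, -0.2, -1.9]
grip_width: 0.132
grip_force: 49.9
```

Call:
{"api": "jog_arm", "payload": {"rows": "0 0 0.5 0 0 0 1; 0 0 0 0 0 0 1; 0 0 0 0 0 0 1; 0 0 0 0 0 0 1"}}

```text
time: 9.12
position: [0.6374, -0.0299, 0.1211]
tool_rot: [2.234, 2.208, 0.001]
ft_force: [0.2, -0.4, -1.5]
grip_width: 0.131
grip_force: 49.9
```

```bash
python3 -c "
from h import *
import pickle
to([.637,-.03,.1186],down(1.561))
S=cam('scene');T=cam('top')
s=ctrl.get_state();p=s['position'];A=R.from_rotvec(s['tool_rot'])
L=A.apply([.151,0,.0266])+p;print(L)
for d,n in((S,'scene'),(T,'top')): print(n,'lip',proj(d,L),'rim',proj(d,[.6386,.1271,.1]))
a=cv2.resize(S['img'][150:230,310:390],(400,400),interpolation=cv2.INTER_CUBIC)
b=cv2.resize(T['img'][80:160,160:240],(400,400),interpolation=cv2.INTER_CUBIC)
cv2.imwrite('pics/i.png',np.hstack([a,b]))
"
```

```text
t 9.125 pos [ 0.6374 -0.0299  0.1211] shift cm [-0.01 -0.04  0.25] turn [ 0.001  0.    -0.002] F [ 0.2 -0.4 -1.5] grip 11.411663709669472 49.94992662628647 j [ 0.49  0.43 -0.62  1.59  0.26  1.21 -0.19]
[0.63908037 0.12109929 0.09423054]
scene lip [353.69369411 195.22762786] rim [356.34667697 191.92075581]
top lip [187.96723259 109.95264985] rim [184.05217131 109.2245553 ]
```

View pics/i.png

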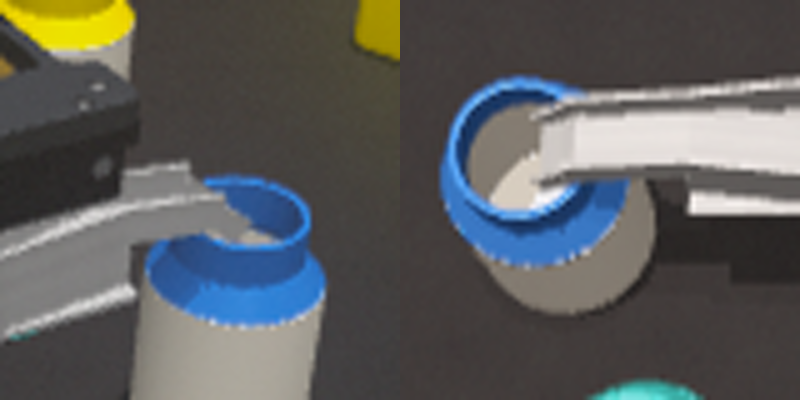

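The lip is inside the mouth: lip tip at top (188,110), rim centre (184,110). I'll lower it 2 mm, hold, then tip about the lip.

Call:
{"api": "jog_arm", "payload": {"rows": "0 0 0.2 0 0 0 1; 0 0 0 0 0 0 1; 0 0 0 0 0 0 1; 0 0 0 0 0 0 1"}}

```text
time: 9.72
position: [0.6371, -0.0299, 0.1185]
tool_rot: [2.235, 2.208, -0.0]
ft_force: [-0.2, -0.6, -0.6]
grip_width: 0.129
grip_force: 49.9
```

Call:
{"api": "jog_arm", "payload": {"rows": "0.2 0 -0.86 0 -0.06 0 1; 0.2 0 -0.86 0 -0.06 0 1; 0.21 0 -0.84 0 -0.06 0 1; 0.21 0 -0.84 0 -0.06 0 1"}}

```text
time: 10.22
position: [0.6373, -0.0185, 0.152]
tool_rot: [2.106, 2.081, -0.255]
ft_force: [0.8, -0.0, -2.0]
grip_width: 0.138
grip_force: 50.0
```

```bash
cat >> h.py <<'E'
def lip():
    s=ctrl.get_state();A=R.from_rotvec(s["tool_rot"]);L=A.apply([.151,0,.0266])+s["position"]
    print("lip",np.round(L,4),"rel rim",np.round(L-[.6386,.127,.1],4),"tool x",np.round(A.as_matrix()[:,0],3),"tilt",np.degrees(np.arcsin(-A.as_matrix()[2,0])),"j",np.round(s["joint_positions"],2),"F",np.round(s["ft_force"],1))
E
python3 -c "
from h import *
lip()"
```

```text
lip [0.639  0.1217 0.09  ] rel rim [ 0.0004 -0.0053 -0.01  ] tool x [ 0.012  0.971 -0.239] tilt 13.85167349391282 j [ 0.31  0.41 -0.59  1.56  0.47  1.33 -0.4 ] F [ 0.8 -0.  -2. ]
```

Tracking is good, so I'll continue tipping.

Call:
{"api": "jog_arm", "payload": {"rows": "0.21 0 -0.84 0 -0.06 0 1; 0.21 0 -0.84 0 -0.06 0 1; 0.21 0 -0.84 0 -0.06 0 1; 0.21 0 -0.84 0 -0.06 0 1"}}

```text
time: 10.72
position: [0.6375, 0.0006, 0.1808]
tool_rot: [1.966, 1.942, -0.482]
ft_force: [-0.4, -0.1, -1.7]
grip_width: 0.133
grip_force: 50.0
```

Call:
{"api": "jog_arm", "payload": {"rows": "0.21 0 -0.84 0 -0.06 0 1; 0.21 0 -0.84 0 -0.06 0 1; 0.21 0 -0.84 0 -0.06 0 1; 0.21 0 -0.86 0 -0.06 0 1; 0 0 0 0 0 0 1"}}

```text
time: 11.35
position: [0.6375, 0.0281, 0.2032]
tool_rot: [1.812, 1.799, -0.682]
ft_force: [-0.4, -0.4, -1.4]
grip_width: 0.133
grip_force: 50.0
```

Call:
{"api": "jog_arm", "payload": {"rows": "0 0 0 0 0 0 1; 0 0 0 0 0 0 1; 0 0 0 0 0 0 1; 0 0 0 0 0 0 1; 0 0 0 0 0 0 1"}}

```text
time: 11.98
position: [0.6377, 0.0252, 0.2045]
tool_rot: [1.815, 1.793, -0.683]
ft_force: [-0.0, 0.2, -1.5]
grip_width: 0.129
grip_force: 50.0
```

```bash
python3 -c "
from h import *
lip()
S=cam('scene');T=cam('top')
a=cv2.resize(S['img'][130:230,290:390],(400,400),interpolation=cv2.INTER_CUBIC)
b=cv2.resize(T['img'][80:160,160:240],(400,400),interpolation=cv2.INTER_CUBIC)
cv2.imwrite('pics/p.png',np.hstack([a,b]))
"
```

```text
lip [0.6389 0.1211 0.0849] rel rim [ 0.0003 -0.0059 -0.0151] tool x [ 0.009  0.752 -0.659] tilt 41.251491927634085 j [-0.06  0.53 -0.52  1.44  0.84  1.69 -0.69] F [-0.   0.2 -1.5]
```

View pics/p.png

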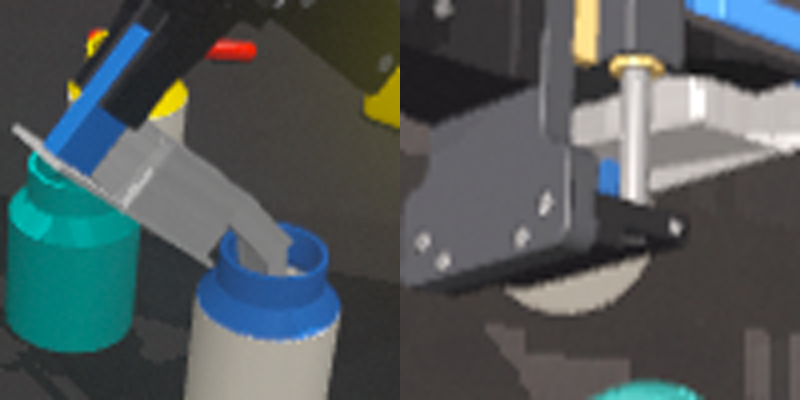

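The spout is tipped 41° with the lip still in the mouth (scene crop, around (285,265)). The ball is out of view. I'll wait a little longer, then tip back about the lip.

Call:
{"api": "jog_arm", "payload": {"rows": "0 0 0 0 0 0 1; 0 0 0 0 0 0 1; 0 0 0 0 0 0 1; 0 0 0 0 0 0 1"}}

```text
time: 12.58
position: [0.6377, 0.0254, 0.2044]
tool_rot: [1.815, 1.793, -0.683]
ft_force: [0.7, 0.1, -1.3]
grip_width: 0.131
grip_force: 50.0
```

Call:
{"api": "jog_arm", "payload": {"rows": "-0.13 0 0.86 0 0.06 0 1; -0.13 0 0.86 0 0.06 0 1; -0.13 0 0.86 0 0.06 0 1; -0.13 0 0.86 0 0.06 0 1; -0.13 0 0.86 0 0.06 0 1"}}

```text
time: 13.2
position: [0.6374, -0.0045, 0.1728]
tool_rot: [2.003, 1.979, -0.425]
ft_force: [-0.7, -0.1, -0.3]
grip_width: 0.134
grip_force: 50.0
```

Call:
{"api": "jog_arm", "payload": {"rows": "-0.13 0 0.86 0 0.06 0 1; -0.13 0 0.86 0 0.06 0 1; -0.13 0 0.86 0 0.06 0 1; -0.13 0 0.86 0 0.06 0 1; -0.13 0 0.86 0 0.06 0 1"}}

```text
time: 13.82
position: [0.637, -0.0236, 0.1337]
tool_rot: [2.173, 2.147, -0.13]
ft_force: [0.3, -0.9, -2.6]
grip_width: 0.133
grip_force: 50.0
```

Call:
{"api": "jog_arm", "payload": {"rows": "-0.13 0 0.86 0 0.06 0 1; -0.13 0 0.86 0 0.06 0 1; 0 0 0 0 0 0 1; 0 0 0 0 0 0 1; 0 0 0 0 0 0 1"}}

```text
time: 14.45
position: [0.6372, -0.0262, 0.1172]
tool_rot: [2.232, 2.21, -0.001]
ft_force: [-0.1, 0.1, -1.1]
grip_width: 0.134
grip_force: 50.0
```

```bash
python3 -c "
from h import *
lip();to([.637,-.03,.1726],down(1.561))
T=cam('top');W=cam('wrist')
a=cv2.resize(W['img'][:270,150:350],(400,540),interpolation=cv2.INTER_CUBIC)
b=cv2.resize(T['img'][80:160,160:240],(400,400),interpolation=cv2.INTER_CUBIC)
cv2.imwrite('pics/q.png',np.hstack([a,np.pad(b,((0,140),(0,0),(0,0)))]))
"
```

```text
lip [0.6387 0.1248 0.0904] rel rim [ 0.0001 -0.0022 -0.0096] tool x [ 0.01   1.    -0.001] tilt 0.05601483562577549 j [ 0.49  0.43 -0.63  1.59  0.27  1.2  -0.2 ] F [-0.1  0.1 -1.1]
t 14.45 pos [ 0.6372 -0.0262  0.1172] shift cm [-0.38 -0.01 -5.54] turn [ 0.     0.001 -0.   ] F [-0.1  0.1 -1.1] grip 11.665301372087937 49.98871768650133 j [ 0.49  0.43 -0.63  1.59  0.27  1.2  -0.2 ]
```

View pics/q.png

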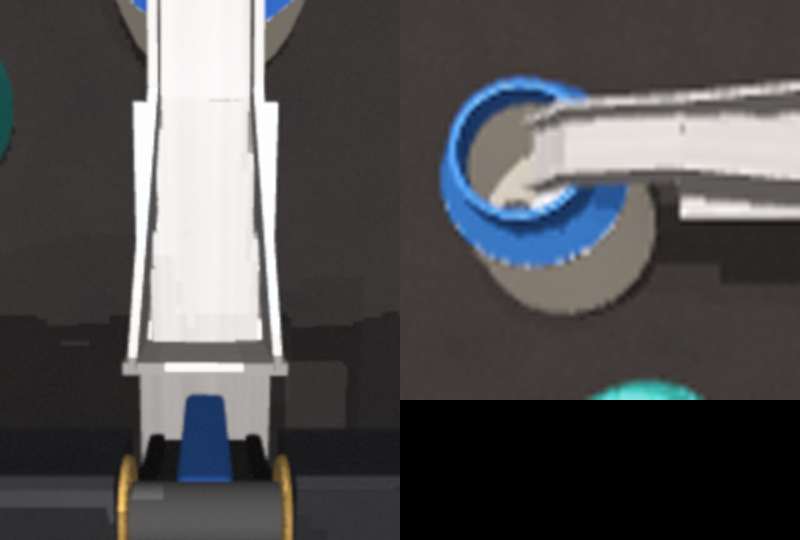

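The tray is empty and the ball shows inside the bottle (top crop (517,205)), which stands where it was. I'll lift and carry the scoop back to its free starting spot.

Call:
{"api": "jog_arm", "payload": {"rows": "0 0 -0.5 0 0 0 1; 0 0 -1.2 0 0 0 1; 0 0 -1.5 0 0 0 1; 0 0 -1.5 0 0 0 1; 0 0 -1.3 0 0 0 1"}}

```text
time: 15.18
position: [0.6375, -0.0272, 0.1785]
tool_rot: [2.234, 2.207, 0.001]
ft_force: [-0.5, -0.5, -1.6]
grip_width: 0.132
grip_force: 50.0
```

Call:
{"api": "jog_arm", "payload": {"rows": "-1.5 -0.8 0 0 0 0 1; -3 -1.8 0 0 0 0 1; -3 -1.8 0 0 0 0 1; -3 -1.8 0 0 0 0 1; -3 -1.8 0 0 0 0 1"}}

```text
time: 15.8
position: [0.5535, -0.1635, 0.1762]
tool_rot: [-2.236, -2.206, 0.002]
ft_force: [-0.5, -0.3, -1.4]
grip_width: 0.135
grip_force: 50.0
```

Call:
{"api": "jog_arm", "payload": {"rows": "-3 -1.8 0 0 0 0 1; -3 -1.8 0 0 0 0 1; -3 -1.8 0 0 0 0 1; -3 -1.8 0 0 0 0 1; -2 -1.5 0 0 0 0 1"}}

```text
time: 16.42
position: [0.4641, -0.3028, 0.1762]
tool_rot: [-2.238, -2.204, 0.002]
ft_force: [0.4, 0.6, -1.8]
grip_width: 0.136
grip_force: 50.0
```

Call:
{"api": "jog_arm", "payload": {"rows": "0 0 1 0 0 0 1; 0 0 2 0 0 0 1; 0 0 3 0 0 0 1; 0 0 3 0 0 0 1; 0 0 2 0 0 0 1"}}

```text
time: 17.05
position: [0.4659, -0.2986, 0.0645]
tool_rot: [-2.231, -2.207, 0.0]
ft_force: [0.3, -0.2, -1.1]
grip_width: 0.133
grip_force: 50.0
```

Call:
{"api": "jog_arm", "payload": {"rows": "0 0 1 0 0 0 1; 0 0 0 0 0 0 1; 0 0 0 0 0 0 1; 0 0 0 0 0 0 1"}}

```text
time: 17.55
position: [0.4675, -0.3005, 0.0578]
tool_rot: [2.233, 2.207, 0.0]
ft_force: [0.7, -0.3, -1.2]
grip_width: 0.137
grip_force: 50.0
```

```bash
python3 -c "
from h import *
to([.461,-.3145,.0326],down(1.561))"
```

```text
t 17.55 pos [ 0.4675 -0.3005  0.0578] shift cm [-1.4  -0.63  2.52] turn [ 0.001  0.001 -0.002] F [ 0.7 -0.3 -1.2] grip 11.89548356794099 49.989068107679486 j [ 0.95  0.3  -0.48  1.86  0.16  1.02  0.38]
```

Call:
{"api": "jog_arm", "payload": {"rows": "0 0 1 0 0 0 1; 0 0 0.8 0 0 0 1; 0 0 0.5 0 0 0 1; 0 0 0 0 0 0 1; 0 0 0 0 0 0 1"}}

```text
time: 18.18
position: [0.4669, -0.3002, 0.0339]
tool_rot: [2.235, 2.208, -0.0]
ft_force: [0.7, 0.9, -1.5]
grip_width: 0.133
grip_force: 50.0
```

```bash
python3 -c "
from h import *
to([.461,-.3145,.0326],down(1.561))"
```

```text
t 18.175 pos [ 0.4669 -0.3002  0.0339] shift cm [-1.44 -0.57  0.13] turn [ 0.     0.    -0.002] F [ 0.7  0.9 -1.5] grip 11.564318971158277 49.9773091278621 j [ 0.94  0.33 -0.48  1.88  0.18  0.98  0.37]
```

About 1.3 mm above contact. I'll lower it, open, and withdraw.

Call:
{"api": "jog_arm", "payload": {"rows": "0 0 0.1 0 0 0 1; 0 0 0.03 0 0 0 1; 0 0 0 0 0 0 1; 0 0 0 0 0 0 0.6; 0 0 0 0 0 0 0.4", "force": 20}}

```text
time: 18.8
position: [0.467, -0.3003, 0.0328]
tool_rot: [2.234, 2.208, 0.0]
ft_force: [-0.5, -0.1, -0.3]
grip_width: 0.239
grip_force: 0.0
```

Call:
{"api": "jog_arm", "payload": {"rows": "0 0 0 0 0 0 0.2; 0 0 0 0 0 0 0; 0 0 0 0 0 0 0; 0 0 0 0 0 0 0; 0 0 0 0 0 0 0"}}

```text
time: 19.42
position: [0.4668, -0.3002, 0.0325]
tool_rot: [-2.235, -2.208, 0.0]
ft_force: [-0.2, 0.6, -0.6]
grip_width: 0.496
grip_force: 0.0
```

Call:
{"api": "jog_arm", "payload": {"rows": "0 0 -1 0 0 0 0; 0 0 -3 0 0 0 0; 0 0 -4 0 0 0 0; 0 0 -4 0 0 0 0; 0 0 -4 0 0 0 0"}}

```text
time: 20.05
position: [0.4669, -0.3, 0.1947]
tool_rot: [2.234, 2.208, -0.0]
ft_force: [1.1, -0.2, -0.2]
grip_width: 0.496
grip_force: 0.0
```

Call:
{"api": "jog_arm", "payload": {"rows": "0 0 0 0 0 0 0; 0 0 0 0 0 0 0; 0 0 0 0 0 0 0; 0 0 0 0 0 0 0"}}

```text
time: 20.55
position: [0.4663, -0.2998, 0.1915]
tool_rot: [-2.233, -2.207, 0.0]
ft_force: [0.5, -0.5, 0.4]
grip_width: 0.497
grip_force: 0.0
```

```bash
python3 -c "
from h import *
to([.461,-.3145,.0326],down(1.561))
S=cam('scene');T=cam('top')
a=cv2.resize(S['img'][100:260,90:400],(620,320),interpolation=cv2.INTER_CUBIC)
b=cv2.resize(T['img'][80:160,160:230],(180,206));c=cv2.resize(T['img'][180:240,330:460],(440,203))
cv2.imwrite('pics/r.png',np.vstack([a,np.hstack([b[:203],c])]))
"
```

```text
t 20.55 pos [ 0.4663 -0.2998  0.1915] shift cm [-1.49 -0.49 15.89] turn [-0.002 -0.001 -0.002] F [ 0.5 -0.5  0.4] grip 43.2559019183427 0.0 j [ 0.98  0.17 -0.5   1.72  0.08  1.28  0.44]
```

View pics/r.png

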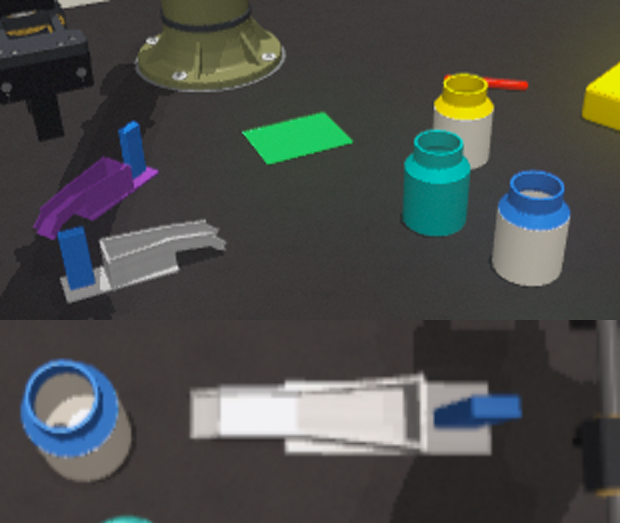

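The scoop stands empty and released (scene crop (140,260)). The ball is in the blue-necked bottle (top crop (62,427)), all bottles are upright and the gripper is clear, so I'll hand the job in.

```bash
python3 -c "
from h import *
print(ticket.close_job())"
```

```text
the job is handed in; nothing more can be done
None
```

The ball is in the blue-necked bottle, the scoop stands released on the bench and all bottles are upright; I handed the job in at about 21 s, and no verdict came back.

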